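# Get the kitchen timer out from behind the salt and spice

### The job

The kitchen timer stands in the wooden spice tray behind the salt shaker and the spice jar: first set those two aside, both standing on the chopping board beside the pepper mill, then take the timer out and stand it in the middle of the round cork coaster, wholly on it. After that put the salt shaker and the spice jar back in the tray, each where it stood at the start. Keep everything upright and leave the pepper mill where it is.

Things in the scene. Friction and masses are not known exactly. Their poses are not given: they have to be found in the camera images.
- salt_center (a point): Salt shaker: round, 44 mm across up to 74 mm high (straight enough to grip anywhere from 30 to 65 mm above its foot), then a cap narrowing to 34 mm; 90 mm tall, 0.12 kg. Stands loose on the tray floor, left or right of the spice jar (it varies). The point is on its axis, half-way up: 45 mm above its foot; z up.
- jar_center (a point): Spice jar: round glass jar with a screw cap (fixed), 106 mm tall, 42 mm across the glass, 45 mm across the cap, which is the top 21 mm; about 0.11 kg. Stands loose on the tray floor, beside the salt shaker. The point is on its axis, half-way up: 53 mm above its foot, so the top is 53 mm above the point: grip it 10 to 35 mm above the point if the gripper's palm would touch the cap. z up.
- timer_center (a point): Kitchen timer: low white round mechanical timer, 60 mm across and 49 mm tall: the base is a drum 60 mm across up to 22 mm high, above it the tapering dial, which here does not turn. Stands loose on the tray floor, behind the salt shaker and the jar and between them: until those are gone there is little room for a gripper's body over it. Take it round the base, pads about 20 mm above its foot. The point is on its axis, half-way up: 24.5 mm above its foot; z up.
- mill_center (a point): Pepper mill: turned wood, 58 mm across, 130 mm tall with a small metal knob on top; stands loose on the chopping board near the middle of its far long edge and must stay there. The point is on its axis, half-way up: 65 mm above its foot; z up.
- tray_floor (a point): Wooden spice tray, fixed for the run: 160 mm (its x, away from the robot) by 200 mm (its y), floor 8 mm thick, with a rim 6 mm wide that stands 14 mm above the worktop (6 mm above the tray floor). The point is the centre of the upper side of the floor. In its frame the two places of salt shaker and jar are about x = -36 mm, y = +51 and -51 mm, and the timer about x = +12 mm, y = 0. The tray may stand at any of three areas of the worktop.
- board_top (a point): Light wooden chopping board, fixed for the run: 160 mm (its x, away from the robot) by 200 mm (its y), 15 mm thick. The point is the centre of its upper side. The pepper mill stands on it at about x = +50 mm, y = 0; the near half of the board is free for the salt shaker and the jar (about x = -40 mm, y = +50 and -50 mm).
- coaster_top (a point): Round cork coaster, fixed for the run: 90 mm across, 5 mm thick. The point is the centre of its upper side. Two coffee capsules (29 mm tall, 37 mm across, fixed) stand beside it with centres about 95 mm from its centre, to the left and right along its y.
Things that resemble listed ones, but are neither listed nor needed, are in the scene too. What is shaped like the part that bears coaster_top but red or white is not meant.

How it is judged:
By the outcome, as a careful person would: the job done as asked, in the order asked, and still so for the second after the job is handed in, with the robot touching nothing.
It also fails if it takes over 144 s, if anything falls off the work surface, if the arm or the gripper's body presses on something with over 40 N, if the wrist force passes 120 N, or if a joint passes its speed limit or range.

### The arm

A 7-joint arm with a two-finger parallel gripper is mounted at the origin on a cart in front of the work surface, level with it; the furniture and walls round the work are solid. World frame = base frame: x ahead of the robot, y to its left, z up, the work surface at z = 0. Lengths are in m, angles in rad, forces in N, time in s.
With the tool pointing down it reaches from about 0.425 to 0.925 m from the base axis. Payload 6.8 kg.
Tool frame: the origin (TCP) lies at the very end of the fingers, on their centre line; the grasp point (between the pads) lies 19 mm behind it; z points along the fingers, y is the line along which they close (so a half turn about z gives the same grasp; the last joint's range is limited). The gripper opens to 85 mm and grips with 20 to 120 N. Pads are 22 mm wide; open, the fingers measure 114 mm over their backs; the gripper's body (76 mm by 85 mm) begins 54 mm behind the grasp point. The pads swing forward as they close: fully open they stand 13 mm farther back than shut.
Start: joints at [-1.355, 0.477, 0.022, 1.555, -0.011, 1.109, -0.083], TCP at [0.215, 0.64, 0.194] pointing down, gripper open.
Joint ranges: [-2.96, 2.96], [-0.34, 2.1], [-1.41, 1.46], [0.24, 2.44], [-1.37, 4.51], [0.17, 1.92], [-2.96, 2.96]. Speed limits (rad/s): [2.39, 2.39, 3.14, 3.14, 3.14, 3.14, 3.14].

### API

Orientations are given as a unit quaternion [w, x, y, z].
In Python, from station import get_obs, read_camera, hand_in gives the robot as it stands.
- The arm moves only by the tool arm_command, never from a script. Its argument "commands" is one flat list of numbers, 7 for each row, row after row: the shift along the tool's x, y, z in m, then the turn, a rotation vector about the tool's x, y, z in degrees, then the opening, from 0 (shut) to 1 (fully open). In form: [tx, ty, tz, rx, ry, rz, fingers, tx, ty, tz, rx, ry, rz, fingers, ...]. A call has 1 to 8 rows; each row is the pose to reach, as a shift and turn from the pose commanded when the call began, along the tool's axes at that moment; what a row does not reach only later rows make up. A row lasts 1/10 s, in which the tool goes at most 50 mm and 8.59 degrees, less where a joint would pass 70% of its speed; a pose out of reach is approached as far as the arm can. A call with a gripper value outside its range is refused whole. The fingers move at their own pace and stop on an object; "force" is the grip in N (left out, the last holds). Time passes only in rows, so rows that repeat a pose let the fingers close. It gives the time, the measured TCP pose, the force, the opening and the grip force at its end, in the units of the state.
- get_obs(): the state, without advancing time (a new reading comes with each control period).
- read_camera(name): name is "scene" or "top" or "wrist"; returns a dict with "img" (384x512x3 uint8, red, green, blue), "camera_matrix" (3x3 intrinsics, pixels), "pose" (4x4, takes a point from camera to world coordinates). Camera axes: x right, y down, z forward; pixel columns grow to the right and rows downward; lengths in m; the calibration is good to about 2 mm. A picture is of the moment at which its call begins. There is no depth.
- hand_in(): hands the job in; it is judged then, once.
The state is a dict: "t": time; "q": joint angles; "joint_vel": joint speeds; "joint_torque": joint torques, N m; "eef_pos": TCP position; "tool_rot": TCP orientation; "contact_force": force on the tool from outside, world axes, zero at the start; "torque": the same for the moment, N m; "gripper_width": opening from 0.0 (shut) to 1.0 (fully open); "grasp_force": force on a finger pad.
Only numpy, scipy, OpenCV 4.12 (cv2) and the standard library are available. Lean on these libraries where they do the work, as an engineer would, in place of code of your own. Each camera call takes 0.05 s, during which the arm holds its last target. There are 200 camera calls.

## Working session

There is one attempt and no reset: what is moved stays moved. The work goes in short steps, Python scripts to look and compute and a tool call to move; the robot and the scene stay as the last step left them, time stands still between calls to the robot, and variables do not carry over. Pictures are saved under pics/ and viewed, at most 14 in all, crops included, and the job is handed in when it is done.

Besides the shell and the picture viewer there is one more tool, called after "Request:" as name(argument=value, ...), one argument or row to a line, values as JSON. arm_command: Moves the arm, as the interface text tells. Its arguments: {"type":"object","properties":{"commands":{"type":"array","items":{"type":"number"}},"force":{"type":"number"}},"required":["commands"]}

```bash
mkdir -p pics; ls; cat > h.py <<'E'
from station import get_obs, read_camera, hand_in
import cv2, numpy as np
def shot(n,f=None):
    c=read_camera(n)
    if f: cv2.imwrite('pics/'+f,c['img'][:,:,::-1])
    return c
def ray(c,u,v,z):
    P=np.array(c['pose']);K=np.array(c['camera_matrix'])
    d=P[:3,:3]@np.linalg.solve(K,[u,v,1.]);o=P[:3,3]
    return o+d*(z-o[2])/d[2]
def proj(c,p):
    P=np.array(c['pose']);K=np.array(c['camera_matrix'])
    q=K@(P[:3,:3].T@(np.array(p)-P[:3,3]));return q[:2]/q[2]
E
python3 - <<'E'
from h import *
a=shot('top');b=shot('scene')
np.set_printoptions(precision=4,suppress=True)
for n,c in(('top',a),('scene',b)):
    cv2.imwrite(f'pics/{n}0.png',cv2.resize(c['img'][:,:,::-1],(800,600)))
    print(n,c['pose'],c['camera_matrix'])
print(get_obs())
E
```

```text
pics
top [[ 0.0261 -0.9789  0.2026  0.2553]
 [-0.9996 -0.0266  0.0006 -0.0087]
 [ 0.0048 -0.2025 -0.9793  1.3499]
 [ 0.      0.      0.      1.    ]] [[387.6292   0.     252.3439]
 [  0.     387.6292 190.9463]
 [  0.       0.       1.    ]]
scene [[-0.6594 -0.3563  0.6619 -0.0883]
 [-0.7517  0.3253 -0.5737  0.551 ]
 [-0.0109 -0.8759 -0.4824  0.5365]
 [ 0.      0.      0.      1.    ]] [[347.5933   0.     258.963 ]
 [  0.     347.5933 191.2165]
 [  0.       0.       1.    ]]
{'t': 0.1, 'q': array([-1.3551,  0.4777,  0.0224,  1.5564, -0.0115,  1.1093, -0.0831]), 'joint_vel': array([ 0.0002, -0.002 ,  0.0005, -0.0023,  0.0004,  0.001 ,  0.0012]), 'joint_torque': array([  0.0044, -59.7757,   1.6136, -28.1955,   0.0128,   0.005 ,
        -0.    ]), 'eef_pos': array([0.2146, 0.6393, 0.1929]), 'tool_rot': array([-0.0001,  0.1612,  0.9869, -0.0008]), 'contact_force': array([-0.1122, -0.0877, -0.4171]), 'torque': array([ 0.0329,  0.0154, -0.0262]), 'grasp_force': 0.0, 'gripper_width': 1.0031650346355354}
```

View pics/top0.png

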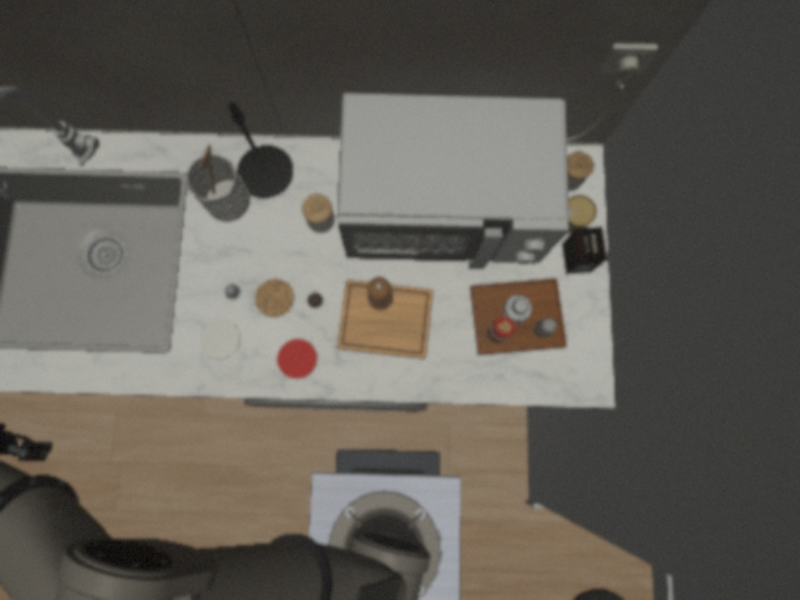

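View pics/scene0.png

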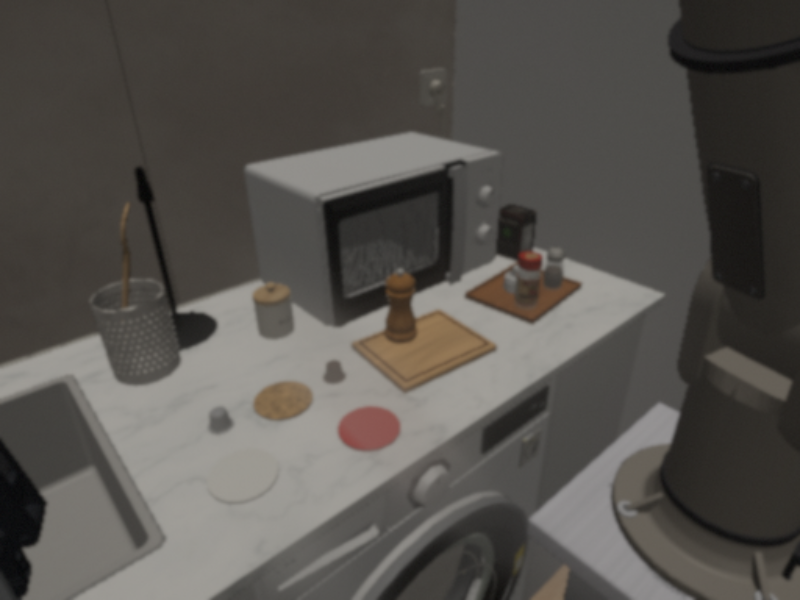

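The top view (800x600 px) shows the tray at right, (518,316): jar with red cap at (503,328), salt shaker at (547,327) and white timer at (518,307). The board is at (386,318) with the mill at (379,290), and the cork coaster is at (274,297) between capsules at (232,291) and (315,299).

Possible confusions:
- **Coaster:** the red disc (297,358), white disc (221,341), and cork lids (318,208), (580,165) and (581,210). I choose the cork disc between the capsules.
- **Salt shaker:** the capsules or the canister. I choose the grey-capped one in the tray.

```bash
cat > m.py <<'E'
from h import *
np.set_printoptions(precision=4,suppress=True)
s=512/800
a=shot('top');b=shot('scene')
im=cv2.cvtColor(a['img'],cv2.COLOR_RGB2HSV)
def blob(mask,u,v,r):
    m=np.zeros(mask.shape,np.uint8);x0,x1,y0,y1=[int(k*s) for k in(u-r,u+r,v-r,v+r)]
    m[y0:y1,x0:x1]=mask[y0:y1,x0:x1]
    n,l,st,ce=cv2.connectedComponentsWithStats(m)
    i=1+np.argmax(st[1:,4]);return (l==i).astype(np.uint8),ce[i],st[i]
sat=(im[:,:,1]>70).astype(np.uint8)
for n,u,v,z in(('tray',518,316,.014),('board',386,318,.015)):
    m,ce,st=blob(sat,u,v,65)
    cs,_=cv2.findContours(m,0,2);h=cv2.convexHull(np.vstack(cs))
    P=np.array([ray(a,*p,z)[:2] for p in h[:,0].astype(float)],np.float32)
    r=cv2.minAreaRect(P);print(n,r,st)
m,ce,st=blob(sat,274,297,28);print('coaster',ray(a,*ce,.005),st)
hue=im[:,:,0];red=((im[:,:,1]>110)&((hue<6)|(hue>172))).astype(np.uint8)
m,ce,st=blob(red,503,328,16);print('jar',ray(a,*ce,.105),st)
A=cv2.resize(a['img'][170:235,290:370],(640,520),interpolation=cv2.INTER_CUBIC)
cv2.imwrite('pics/c1.png',A[:,:,::-1])
B=cv2.resize(b['img'][150:215,295:375],(640,520),interpolation=cv2.INTER_CUBIC)
cv2.imwrite('pics/c2.png',B[:,:,::-1])
for c,n,u,v in((a,'top',547,327),):print('salt',ray(a,547*s,327*s,.098),'timer',ray(a,518*s,307*s,.045))
E
python3 m.py
```

```text
tray ((0.5004047155380249, -0.2849017083644867), (0.15442104637622833, 0.1961367428302765), 6.431399822235107) [ 302  179   60   47 2039]
board ((0.4917052984237671, 0.01166892796754837), (0.1951657384634018, 0.1676720678806305), 84.5934066772461) [ 216  178   61   51 2459]
coaster [0.5289 0.2653 0.005 ] [164 179  24  23 427]
jar [ 0.4574 -0.2343  0.105 ] [316 203  14  13  71]
salt [ 0.4617 -0.329   0.098 ] timer [ 0.5132 -0.28    0.045 ]
```

View pics/c1.png

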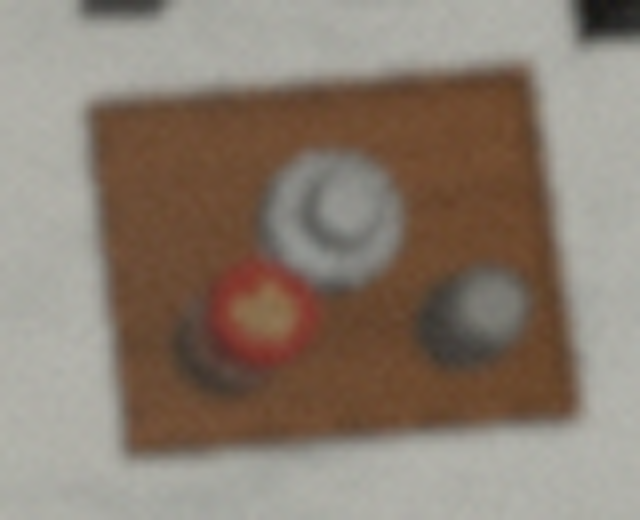

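The crop confirms it: jar cap at crop px (262,313), salt cap at (493,303), and timer drum at (332,220), partly behind the jar. First I'll move to a via point.

Request:
arm_command(
  commands=[-0.315,-0.2,-0.056,0,0,51.5,1,-0.315,-0.2,-0.056,0,0,51.5,1,-0.315,-0.2,-0.056,0,0,51.5,1,-0.315,-0.2,-0.056,0,0,51.5,1,-0.315,-0.2,-0.056,0,0,51.5,1,-0.315,-0.2,-0.056,0,0,51.5,1,-0.315,-0.2,-0.056,0,0,51.5,1,-0.315,-0.2,-0.056,0,0,51.5,1],
  force=40,
)

```text
t: 1.0
eef_pos: [0.4528, 0.3457, 0.2507]
tool_rot: [0.001, 0.576, 0.817, 0.0]
contact_force: [0.6, -0.1, 0.1]
gripper_width: 0.999
grasp_force: 0.0
```

```bash
cat >> h.py <<'E'
from scipy.spatial.transform import Rotation as R
np.set_printoptions(precision=4,suppress=True)
def go(p,yaw,o=None):
    "shift in tool axes to TCP p with tool y at world angle yaw (deg), tool down"
    o=o or get_obs();q=o['tool_rot'];r=R.from_quat([q[1],q[2],q[3],q[0]]);M=r.as_matrix()
    y=np.array([np.cos(np.radians(yaw)),np.sin(np.radians(yaw)),0]);z=np.array([0,0,-1.])
    T=np.column_stack([np.cross(y,z),y,z])
    print('TCP',o['eef_pos'],'yaw',np.degrees(np.arctan2(M[1,1],M[0,1])).round(1),'t',o['t'],'q',o['q'],
     '\n shift',(M.T@(np.array(p)-o['eef_pos'])).round(4),'rot',np.degrees((r.inv()*R.from_matrix(T)).as_rotvec()).round(2))
E
python3 - <<'E'
from h import *
go([.47,-.20,.25],5)
E
```

```text
TCP [0.4528 0.3457 0.2507] yaw 19.6 t 1.0 q [-1.034   0.2562  0.3321  1.7633 -0.0896  1.1361 -0.3317] 
 shift [-0.5198 -0.1672  0.001 ] rot [ 0.09  0.05 14.63]
```

Request:
arm_command(
  commands=[-0.38,-0.122,0,0,0,14.6,1,-0.38,-0.122,0,0,0,14.6,1,-0.38,-0.122,0,0,0,14.6,1,-0.38,-0.122,0,0,0,14.6,1,-0.38,-0.122,0,0,0,14.6,1,-0.38,-0.122,0,0,0,14.6,1,-0.38,-0.122,0,0,0,14.6,1,-0.38,-0.122,0,0,0,14.6,1],
)

```text
t: 1.8
eef_pos: [0.4643, -0.0507, 0.25]
tool_rot: [-0.0, 0.673, 0.739, 0.0]
contact_force: [0.7, 0.1, -0.5]
gripper_width: 1.0
grasp_force: 0.0
```

```bash
python3 - <<'E'
from h import *
go([.46,-.25,.28],6)
c=shot('wrist','w1.png');print(c['pose'],c['camera_matrix'])
for p in([.46,-.235,.114],[.47,-.335,.098],[.513,-.283,.03]):print(proj(c,p))
E
```

```text
TCP [ 0.4643 -0.0507  0.25  ] yaw 5.4 t 1.8 q [-0.64    0.0587  0.6554  1.9959 -0.041   1.0989  0.1266] 
 shift [-0.198  -0.0228 -0.0302] rot [ 0.04 -0.04 -0.65]
[[ 0.9956  0.0904  0.0252  0.4583]
 [ 0.0939 -0.9604 -0.2622  0.0148]
 [ 0.0005  0.2634 -0.9647  0.4307]
 [ 0.      0.      0.      1.    ]] [[267.5001   0.     258.8625]
 [  0.     267.5001 188.9486]
 [  0.       0.       1.    ]]
[243.0404 301.9049]
[245.0079 350.5128]
[273.9425 295.4022]
```

View pics/w1.png

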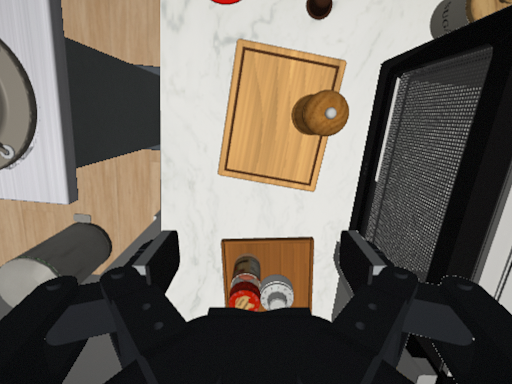

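The wrist view shows the board with corners (238,40), (346,60), (315,190), (219,175) and the mill knob at (331,112). The tray is partly hidden behind the gripper. I'll move further right to see the tray.

```bash
python3 - <<'E'
from h import *
c=read_camera('wrist')
P=np.float32([ray(c,u,v,.015)[:2] for u,v in((238,40),(346,60),(315,190),(219,175))]);print(P,P.mean(0),cv2.minAreaRect(P))
print('mill',ray(c,331,112,.145))
E
```

```text
[[ 0.4213  0.1048]
 [ 0.5761  0.0922]
 [ 0.559  -0.1021]
 [ 0.4034 -0.0904]] [0.49   0.0011] ((0.48978903889656067, 0.0009331107139587402), (0.19703331589698792, 0.15602567791938782), 84.96846771240234)
mill [0.5323 0.0158 0.145 ]
```

Request:
arm_command(
  commands=[-0.27,-0.027,-0.01,0,0,-0.6,1,-0.27,-0.027,-0.01,0,0,-0.6,1,-0.27,-0.027,-0.01,0,0,-0.6,1,-0.27,-0.027,-0.01,0,0,-0.6,1,-0.27,-0.027,-0.01,0,0,-0.6,1,-0.27,-0.027,-0.01,0,0,-0.6,1,-0.27,-0.027,-0.01,0,0,-0.6,1,-0.27,-0.027,-0.01,0,0,-0.6,1],
)

```text
t: 2.7
eef_pos: [0.463, -0.3194, 0.2594]
tool_rot: [-0.001, 0.67, 0.743, -0.0]
contact_force: [-0.4, 0.3, -0.4]
gripper_width: 1.0
grasp_force: 0.0
```

```bash
python3 - <<'E'
from h import *
go([.46,-.235,.28],6)
c=shot('wrist','w2.png')
for p in([.46,-.235,.114],[.47,-.335,.098],[.513,-.283,.03]):print(proj(c,p))
E
```

```text
TCP [ 0.463  -0.3194  0.2594] yaw 5.9 t 2.7 q [-0.1721  0.2971  0.8367  1.7885 -0.2392  1.1625  0.8424] 
 shift [ 0.0843  0.0057 -0.0206] rot [-0.04 -0.05 -0.08]
[263.7283  99.3623]
[262.8328 180.6073]
[294.1944 139.7347]
```

View pics/w2.png

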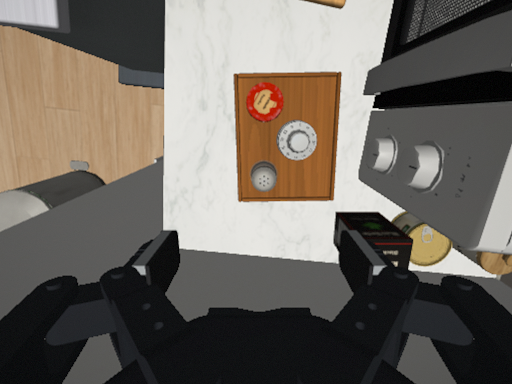

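The wrist view shows the tray clearly: jar cap at (265,102), salt cap at (264,179), timer at (297,140), and tray corners (235,73), (341,72), (334,201), (239,202).

```bash
python3 - <<'E'
from h import *
c=shot('wrist');i=c['img'].astype(int);hsv=cv2.cvtColor(c['img'],cv2.COLOR_RGB2HSV)
P=np.float32([ray(c,u,v,.014)[:2] for u,v in((235,73),(341,72),(334,201),(239,202))]);print('tray',P.mean(0),cv2.minAreaRect(P))
def fit(m,x0,y0,x1,y1,z,n):
    k=np.zeros(m.shape,np.uint8);k[y0:y1,x0:x1]=m[y0:y1,x0:x1]
    cs,_=cv2.findContours(k,0,1);s=max(cs,key=cv2.contourArea);h=cv2.convexHull(s)
    (u,v),r=cv2.minEnclosingCircle(h)
    Q=np.float32([ray(c,*p,z)[:2] for p in h[:,0].astype(float)]);print(n,(u,v,r),cv2.minEnclosingCircle(Q))
red=(i[:,:,0]>i[:,:,1]*1.9)&(i[:,:,0]>130);fit(red,240,75,295,128,.110,'jar')
grey=(hsv[:,:,1]<70)
fit(grey,272,112,325,168,.030,'timer')
fit(grey&(i[:,:,1]>70),245,155,280,198,.094,'salt')
print(ray(c,264,179,.098))
E
```

```text
tray [ 0.5048 -0.2862] ((0.5054394006729126, -0.2860845923423767), (0.15879447758197784, 0.2000816911458969), 6.631296634674072)
jar (264.4849548339844, 101.73308563232422, 19.788978576660156) ((0.46122926473617554, -0.2371504306793213), 0.02261999621987343)
timer (296.0719299316406, 140.4589080810547, 20.222082138061523) ((0.5162863731384277, -0.2830814719200134), 0.030743196606636047)
salt (263.5492858886719, 177.1126708984375, 14.613571166992188) ((0.471107542514801, -0.33044347167015076), 0.01982901245355606)
[ 0.4717 -0.3317  0.098 ]
```

Request:
arm_command(
  commands=[-0.0155,0.0065,0,0,0,-0.7,1,-0.0155,0.0065,0.05,0,0,-0.7,1,-0.0155,0.0065,0.1,0,0,-0.7,1,-0.0155,0.0065,0.14,0,0,-0.7,1,-0.0155,0.0065,0.17,0,0,-0.7,1,-0.0155,0.0065,0.19,0,0,-0.7,1,-0.0155,0.0065,0.205,0,0,-0.7,1,-0.0155,0.0065,0.205,0,0,-0.7,1],
)

```text
t: 3.6
eef_pos: [0.4707, -0.3327, 0.0533]
tool_rot: [-0.002, 0.664, 0.748, -0.0]
contact_force: [-1.0, 0.8, 0.7]
gripper_width: 0.997
grasp_force: 0.0
```

```bash
python3 - <<'E'
from h import *
go([.471,-.334,.043],6.6);print(get_obs()['contact_force'])
c=shot('wrist','w3.png')
E
```

```text
TCP [ 0.4707 -0.3327  0.0533] yaw 6.8 t 3.6 q [ 0.0166  0.5778  0.6603  1.9424 -0.4918  0.7899  1.0731] 
 shift [-0.0014  0.0002  0.0103] rot [-0.12 -0.13  0.16]
[-1.0139  0.8481  0.6859]
```

View pics/w3.png

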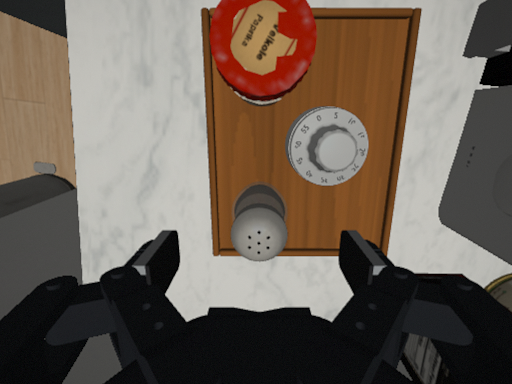

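The salt cap centre is at (260,242), between the finger tips. I'll check its position from this close view.

```bash
python3 - <<'E'
from h import *
c=shot('wrist');print(ray(c,259.5,240,.098),ray(c,260,200,.008),proj(c,[.471,-.334,.008]),proj(c,[.471,-.334,.098]),c['pose'][:3,3])
P=[ray(c,u,v,.014) for u,v in((203,11),(419,10),(385,254),(214,255))];print(np.array(P))
E
```

```text
[ 0.4721 -0.335   0.098 ] [ 0.4733 -0.3399  0.008 ] [258.2139 193.365 ] [257.7071 238.2129] [ 0.464  -0.2683  0.2353]
[[ 0.4149 -0.2001  0.014 ]
 [ 0.5703 -0.1811  0.014 ]
 [ 0.5932 -0.3761  0.014 ]
 [ 0.4374 -0.3957  0.014 ]]
```

Request:
arm_command(
  commands=[-0.0025,0.001,0.01,0,0,0,1,-0.0025,0.001,0.01,0,0,0,0.4,-0.0025,0.001,0.01,0,0,0,0.2,-0.0025,0.001,0.01,0,0,0,0.2,-0.0025,0.001,0.01,0,0,0,0.2,-0.0025,0.001,0.01,0,0,0,0.2,-0.0025,0.001,0.01,0,0,0,0.2,-0.0025,0.001,0.01,0,0,0,0.2],
  force=30,
)

```text
t: 4.5
eef_pos: [0.4726, -0.3375, 0.0452]
tool_rot: [0.0, 0.665, 0.747, 0.0]
contact_force: [-1.4, -0.2, 6.2]
gripper_width: 0.367
grasp_force: 29.8
```

```bash
python3 - <<'E'
from h import *
o=get_obs();print(o['contact_force'],o['gripper_width'],o['grasp_force'])
a=shot('wrist');b=shot('scene')
A=np.hstack([a['img'][120:330,130:400],cv2.resize(b['img'][140:210,300:390],(270,210),interpolation=cv2.INTER_CUBIC)])
cv2.imwrite('pics/w4.png',A[:,:,::-1])
E
```

```text
[-1.4124 -0.2346  6.182 ] 0.36709438629037 29.79047819157131
```

View pics/w4.png

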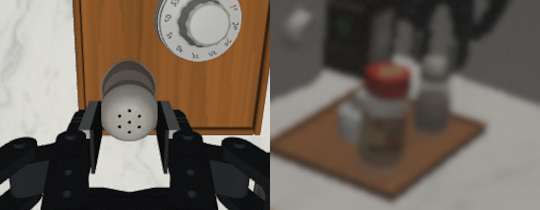

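The shaker sits between the pads and the gap looks like about 43 mm, so the opening scale is just nonlinear. I'll lift.

Request:
arm_command(
  commands=[0,0,-0.005,0,0,0,0.2,0,0,-0.01,0,0,0,0.2,0,0,-0.025,0,0,0,0.2,0,0,-0.05,0,0,0,0.2,0,0,-0.08,0,0,0,0.2,0,0,-0.11,0,0,0,0.2,0,0,-0.12,0,0,0,0.2,0,0,-0.12,0,0,0,0.2],
)

```text
t: 5.4
eef_pos: [0.4732, -0.3377, 0.1665]
tool_rot: [0.002, 0.665, 0.747, 0.001]
contact_force: [0.9, -0.2, -1.8]
gripper_width: 0.368
grasp_force: 30.0
```

```bash
python3 - <<'E'
from h import *
go([.45,-.045,.165],-5);go([.45,-.045,.055],-5)
c=shot('wrist')
cv2.imwrite('pics/w5.png',c['img'][:,:,::-1])
E
```

```text
TCP [ 0.4732 -0.3377  0.1665] yaw 6.7 t 5.4 q [-0.073   0.4356  0.7758  1.8544 -0.3616  0.994   0.9725] 
 shift [0.2934 0.0108 0.0011] rot [ 0.18  0.06 11.65]
TCP [ 0.4732 -0.3377  0.1665] yaw 6.7 t 5.4 q [-0.073   0.4356  0.7758  1.8544 -0.3616  0.994   0.9725] 
 shift [0.2935 0.0105 0.1111] rot [ 0.18  0.06 11.65]
```

View pics/w5.png

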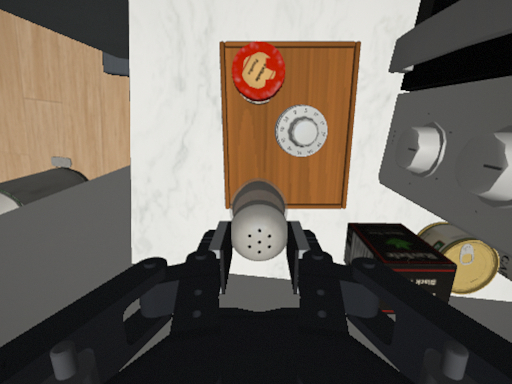

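The salt shaker is held upright (cap at (260,232)). I'll carry it over the jar to the board.

Request:
arm_command(
  commands=[0,0,-0.03,0,0,0,0.2,0.02,0.001,-0.05,0,0,1,0.2,0.06,0.002,-0.05,0,0,3,0.2,0.105,0.004,-0.05,0,0,5,0.2,0.15,0.006,-0.05,0,0,7,0.2,0.195,0.008,-0.05,0,0,9,0.2,0.235,0.01,-0.05,0,0,10.5,0.2,0.27,0.0105,-0.05,0,0,11.6,0.2],
)

```text
t: 6.25
eef_pos: [0.45, -0.0651, 0.2134]
tool_rot: [-0.001, 0.737, 0.676, -0.001]
contact_force: [-0.2, -0.3, -0.5]
gripper_width: 0.367
grasp_force: 30.2
```

Request:
arm_command(
  commands=[0.02,-0.004,0,0,0,0,0.2,0.024,-0.005,0.02,0,0,0,0.2,0.024,-0.005,0.05,0,0,0,0.2,0.024,-0.005,0.09,0,0,0,0.2,0.024,-0.005,0.12,0,0,0,0.2,0.024,-0.005,0.14,0,0,0,0.2,0.024,-0.005,0.15,0,0,0,0.2,0.024,-0.005,0.15,0,0,0,0.2],
)

```text
t: 7.05
eef_pos: [0.4469, -0.0437, 0.0632]
tool_rot: [-0.001, 0.737, 0.676, -0.002]
contact_force: [-0.4, 0.2, -1.4]
gripper_width: 0.366
grasp_force: 30.2
```

```bash
python3 - <<'E'
from h import *
go([.45,-.045,.0525],-5);print(get_obs()['contact_force'])
c=shot('wrist')
cv2.imwrite('pics/w6.png',c['img'][:,:,::-1])
E
```

```text
TCP [ 0.4469 -0.0437  0.0632] yaw -5.0 t 7.05 q [-0.61    0.3653  0.6859  2.2259 -0.3727  0.6663  0.2549] 
 shift [-0.001   0.0033  0.0107] rot [-0.23  0.08  0.03]
[-0.3702  0.2285 -1.3818]
```

View pics/w6.png

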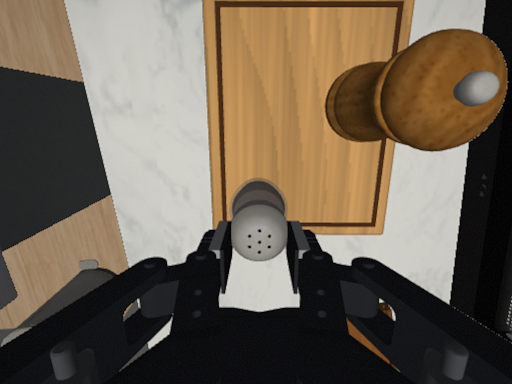

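The shaker hangs over the board's near-right part. The board corners are about (218,235) and (380,233), and the mill is at right, clear of it. I'll check the margin.

```bash
python3 - <<'E'
from h import *
c=shot('wrist')
for u,v in((213,235),(381,234),(205,0),(223,222),(222,3),(372,222),(355,105)):print((u,v),ray(c,u,v,.015))
E
```

```text
(213, 235) [ 0.4019 -0.0816  0.015 ]
(381, 234) [ 0.5584 -0.0939  0.015 ]
(205, 0) [0.4211 0.1085 0.015 ]
(223, 222) [ 0.4128 -0.0694  0.015 ]
(222, 3) [0.4335 0.1055 0.015 ]
(372, 222) [ 0.5497 -0.0811  0.015 ]
(355, 105) [0.5332 0.0237 0.015 ]
```

Request:
arm_command(
  commands=[0.004,0.001,0.002,0,0,0,0.2,0.008,0.001,0.004,0,0,0,0.2,0.008,0.001,0.007,0,0,0,0.2,0.008,0.001,0.009,0,0,0,0.2,0.008,0.001,0.0105,0,0,0,0.2,0.008,0.001,0.0105,0,0,0,0.2],
)

```text
t: 7.75
eef_pos: [0.4501, -0.0356, 0.0541]
tool_rot: [-0.0, 0.737, 0.676, -0.0]
contact_force: [0.3, 0.4, -1.7]
gripper_width: 0.361
grasp_force: 30.2
```

```bash
python3 - <<'E'
from h import *
go([.449,-.036,.0525],-5);print(get_obs()['contact_force'])
E
```

```text
TCP [ 0.4501 -0.0356  0.0541] yaw -5.0 t 7.75 q [-0.609   0.3846  0.6671  2.2285 -0.3967  0.644   0.2584] 
 shift [-0.0005 -0.001   0.0016] rot [-0.02  0.01  0.04]
[ 0.2804  0.424  -1.6808]
```

Request:
arm_command(
  commands=[0,0,0.001,0,0,0,0.2,0,0,0.002,0,0,0,0.2,0,0,0.0025,0,0,0,0.2,0,0,0.0025,0,0,0,0.2],
)

```text
t: 8.15
eef_pos: [0.4506, -0.0356, 0.0522]
tool_rot: [-0.0, 0.737, 0.676, 0.0]
contact_force: [-2.4, -0.6, 6.1]
gripper_width: 0.361
grasp_force: 31.1
```

Contact made. Open and rise; then look on the way.

Request:
arm_command(
  commands=[0,0,-0.0005,0,0,0,0.5,0,0,-0.001,0,0,0,0.8,0,0,-0.001,0,0,0,1,0,0,-0.001,0,0,0,1,0,0,-0.03,0,0,0,1,0,0,-0.08,0,0,0,1,0,0,-0.13,0,0,0,1,0,0,-0.18,0,0,0,1],
)

```text
t: 8.95
eef_pos: [0.4497, -0.0361, 0.2333]
tool_rot: [0.0, 0.737, 0.676, -0.001]
contact_force: [0.1, 1.3, 0.3]
gripper_width: 1.002
grasp_force: 0.0
```

```bash
python3 - <<'E'
from h import *
go([.462,-.237,.232],6.6)
c=shot('wrist')
cv2.imwrite('pics/w7.png',c['img'][:,:,::-1])
E
```

```text
TCP [ 0.4497 -0.0361  0.2333] yaw -5.0 t 8.95 q [-0.8721  0.0412  0.8587  2.0562 -0.0348  1.0596 -0.0842] 
 shift [-0.1991  0.0298  0.0015] rot [ -0.05   0.05 -11.61]
```

View pics/w7.png

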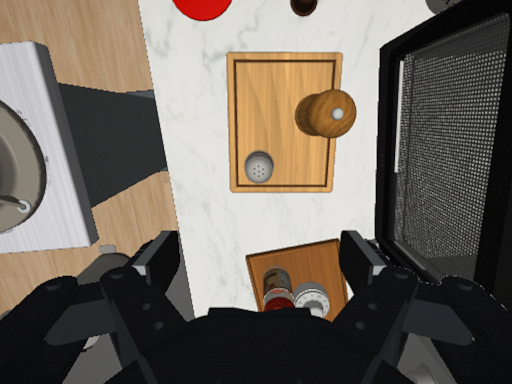

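The salt shaker stands on the board (cap at (259,168)), clear of the mill. Now the jar.

Request:
arm_command(
  commands=[-0.199,0.03,0.0,0,0,-11.6,1,-0.199,0.03,0.0,0,0,-11.6,1,-0.199,0.03,0.0,0,0,-11.6,1,-0.199,0.03,0.0,0,0,-11.6,1,-0.199,0.03,0.0,0,0,-11.6,1,-0.199,0.03,0.03,0,0,-11.6,1,-0.199,0.03,0.06,0,0,-11.6,1,-0.199,0.03,0.06,0,0,-11.6,1],
)

```text
t: 9.8
eef_pos: [0.4603, -0.2353, 0.1686]
tool_rot: [-0.003, 0.665, 0.747, -0.002]
contact_force: [-0.2, -0.4, 0.5]
gripper_width: 0.998
grasp_force: 0.0
```

```bash
python3 - <<'E'
from h import *
go([.4615,-.238,.053],6.6)
c=shot('wrist');i=c['img'].astype(int)
red=((i[:,:,0]>i[:,:,1]*1.9)&(i[:,:,0]>110)).astype(np.uint8)
cs,_=cv2.findContours(red,0,1);s=max(cs,key=cv2.contourArea);(u,v),r=cv2.minEnclosingCircle(s);e=cv2.fitEllipse(cv2.convexHull(s))
print(u,v,r,e,ray(c,u,v,.114),ray(c,*e[0],.112),proj(c,[.4615,-.238,.112]))
E
```

```text
TCP [ 0.4603 -0.2353  0.1686] yaw 6.6 t 9.8 q [-0.3827  0.3476  0.9164  1.9942 -0.3328  0.9639  0.8156] 
 shift [-0.003   0.0016  0.1156] rot [-0.37 -0.13  0.01]
259.61627197265625 191.91085815429688 23.70861053466797 ((259.6248474121094, 192.52511596679688), (45.364349365234375, 47.19838333129883), 82.27295684814453) [ 0.461  -0.2364  0.114 ] [ 0.4612 -0.2375  0.112 ] [259.9132 193.0576]
```

Request:
arm_command(
  commands=[-0.002,0.001,0.03,0,0,0,1,-0.002,0.001,0.06,0,0,0,1,-0.002,0.001,0.085,0,0,0,1,-0.002,0.001,0.105,0,0,0,1,-0.002,0.001,0.115,0,0,0,1,-0.002,0.001,0.115,0,0,0,1],
)

```text
t: 10.45
eef_pos: [0.4646, -0.2381, 0.057]
tool_rot: [-0.0, 0.665, 0.747, -0.0]
contact_force: [0.0, 0.5, 0.8]
gripper_width: 0.996
grasp_force: 0.0
```

Request:
arm_command(
  commands=[0,0,0,0,0,0,0.6,0,0,0,0,0,0,0.2,0,0,0,0,0,0,0.2,0,0,0,0,0,0,0.2,0,0,0,0,0,0,0.2,0,0,0,0,0,0,0.2],
)

```text
t: 11.05
eef_pos: [0.4649, -0.2388, 0.0579]
tool_rot: [0.001, 0.665, 0.747, 0.0]
contact_force: [-2.1, -0.5, 6.1]
gripper_width: 0.504
grasp_force: 29.6
```

Request:
arm_command(
  commands=[0,0,-0.005,0,0,0,0.2,0,0,-0.012,0,0,0,0.2,0,0,-0.03,0,0,0,0.2,0,0,-0.06,0,0,0,0.2,0,0,-0.1,0,0,0,0.2,0,0,-0.13,0,0,0,0.2,0,0,-0.14,0,0,0,0.2,0,0,-0.14,0,0,0,0.2],
)

```text
t: 11.85
eef_pos: [0.4651, -0.2384, 0.1981]
tool_rot: [0.001, 0.665, 0.747, 0.001]
contact_force: [0.1, 0.7, -2.5]
gripper_width: 0.511
grasp_force: 30.9
```

```bash
python3 - <<'E'
from h import *
o=get_obs();print(o['gripper_width'],o['contact_force']);go([.4555,.064,.20],-5)
c=shot('wrist')
A=cv2.resize(c['img'][130:330,130:390],(520,400))
cv2.imwrite('pics/w8.png',A[:,:,::-1])
E
```

```text
0.5110191508470607 [ 0.1308  0.6569 -2.4768]
TCP [ 0.4651 -0.2384  0.1981] yaw 6.7 t 11.85 q [-0.4148  0.3122  0.9516  1.9583 -0.3005  1.0161  0.7908] 
 shift [ 0.3014  0.0256 -0.0019] rot [ 0.17 -0.   11.67]
```

View pics/w8.png

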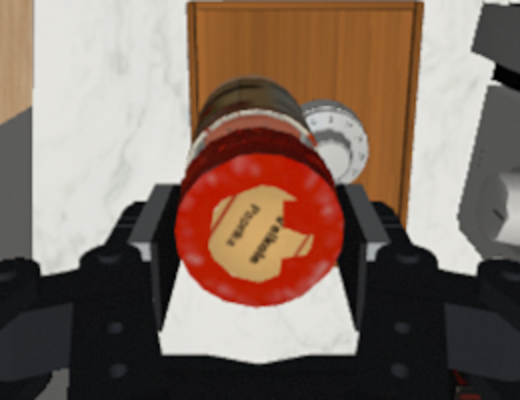

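Jar is held upright (cap at crop (260,228)). Carry it to the free left part of the board.

Request:
arm_command(
  commands=[0.02,0.001,0,0,0,1,0.2,0.055,0.004,0,0,0,3,0.2,0.1,0.007,0,0,0,4,0.2,0.145,0.01,0,0,0,6,0.2,0.19,0.013,0,0,0,8,0.2,0.235,0.016,0,0,0,10,0.2,0.275,0.019,0,0,0,11.7,0.2,0.295,0.02,0,0,0,11.7,0.2],
)

```text
t: 12.7
eef_pos: [0.4482, 0.0609, 0.1953]
tool_rot: [-0.001, 0.736, 0.677, -0.001]
contact_force: [0.3, 1.5, -0.4]
gripper_width: 0.508
grasp_force: 30.9
```

```bash
python3 - <<'E'
from h import *
go([.45,.068,.07],-5)
c=shot('wrist')
print(ray(c,331,112,.145))
E
```

```text
TCP [0.4482 0.0609 0.1953] yaw -4.8 t 12.7 q [-1.1345  0.1269  0.9561  2.104  -0.1255  0.9706 -0.1947] 
 shift [0.0073 0.0016 0.1253] rot [-0.15  0.05  0.2 ]
[0.5138 0.1246 0.145 ]
```

Request:
arm_command(
  commands=[0.006,0.001,0.02,0,0,0,0.2,0.006,0.001,0.05,0,0,0,0.2,0.006,0.001,0.08,0,0,0,0.2,0.006,0.001,0.105,0,0,0,0.2,0.006,0.001,0.12,0,0,0,0.2,0.006,0.001,0.126,0,0,0,0.2,0.006,0.001,0.126,0,0,0,0.2],
)

```text
t: 13.45
eef_pos: [0.4502, 0.0621, 0.0696]
tool_rot: [-0.0, 0.738, 0.675, -0.002]
contact_force: [0.4, 0.4, -0.7]
gripper_width: 0.511
grasp_force: 30.9
```

Request:
arm_command(
  commands=[0,0,0.001,0,0,0,0.2,0,0,0.002,0,0,0,0.2,0,0,0.003,0,0,0,0.2,0,0,0.003,0,0,0,0.2],
)

```text
t: 13.85
eef_pos: [0.4517, 0.0632, 0.0681]
tool_rot: [-0.0, 0.738, 0.675, 0.0]
contact_force: [0.1, 0.7, -0.9]
gripper_width: 0.508
grasp_force: 30.9
```

Request:
arm_command(
  commands=[0,0,0.001,0,0,0,0.2,0,0,0.002,0,0,0,0.2,0,0,0.003,0,0,0,0.2,0,0,0.003,0,0,0,0.2],
)

```text
t: 14.25
eef_pos: [0.4516, 0.0631, 0.065]
tool_rot: [-0.0, 0.738, 0.675, 0.0]
contact_force: [-0.7, -0.2, 2.8]
gripper_width: 0.508
grasp_force: 31.4
```

Request:
arm_command(
  commands=[0,0,0,0,0,0,0.7,0,0,0,0,0,0,1,0,0,0,0,0,0,1,0,0,0,0,0,0,1,0,0,-0.03,0,0,0,1,0,0,-0.08,0,0,0,1,0,0,-0.13,0,0,0,1,0,0,-0.17,0,0,0,1],
)

```text
t: 15.05
eef_pos: [0.4519, 0.0623, 0.2369]
tool_rot: [0.0, 0.738, 0.675, 0.0]
contact_force: [0.3, 1.7, -0.2]
gripper_width: 0.999
grasp_force: 0.0
```

```bash
python3 - <<'E'
from h import *
go([.516,-.283,.20],6.6)
E
```

```text
TCP [0.4519 0.0623 0.2369] yaw -5.1 t 15.05 q [-1.2357  0.0531  1.026   2.0477 -0.0515  1.0661 -0.275 ] 
 shift [-0.3382  0.0947  0.037 ] rot [  0.05   0.01 -11.73]
```

Request:
arm_command(
  commands=[-0.338,0.095,0,0,0,-11.7,1,-0.338,0.095,0,0,0,-11.7,1,-0.338,0.095,0,0,0,-11.7,1,-0.338,0.095,0,0,0,-11.7,1,-0.338,0.095,0,0,0,-11.7,1,-0.338,0.095,0.02,0,0,-11.7,1,-0.338,0.095,0.06,0,0,-11.7,1,-0.338,0.095,0.06,0,0,-11.7,1],
)

```text
t: 15.85
eef_pos: [0.5157, -0.2852, 0.1732]
tool_rot: [-0.0, 0.666, 0.746, -0.001]
contact_force: [-0.1, 0.9, 0.4]
gripper_width: 1.001
grasp_force: 0.0
```

```bash
python3 - <<'E'
from h import *
go([.516,-.283,.012],6.6)
c=shot('wrist','w9.png')
hsv=cv2.cvtColor(c['img'],cv2.COLOR_RGB2HSV)
u,v=proj(c,[.516,-.283,.03]);print(u,v)
m=((hsv[:,:,1]<70)).astype(np.uint8)*0
x,y=int(u),int(v);m[y-45:y+45,x-45:x+45]=(hsv[:,:,1]<70)[y-45:y+45,x-45:x+45]
cs,_=cv2.findContours(m,0,1);h=cv2.convexHull(max(cs,key=cv2.contourArea))
Q=np.float32([ray(c,*p,.030)[:2] for p in h[:,0].astype(float)]);print(cv2.minEnclosingCircle(h),cv2.minEnclosingCircle(Q),cv2.fitEllipse(Q))
E
```

```text
TCP [ 0.5157 -0.2852  0.1732] yaw 6.5 t 15.85 q [-0.2855  0.504   0.9435  1.8315 -0.467   1.0476  0.9543] 
 shift [0.0023 0.0006 0.1612] rot [-0.05  0.04 -0.09]
259.16378775399716 169.36284529371096
((259.6977844238281, 168.67559814453125), 24.89567756652832) ((0.5167317986488342, -0.28282633423805237), 0.03118523396551609) ((0.5168363451957703, -0.2829231023788452), (0.058766406029462814, 0.062288764864206314), 5.427687168121338)
```

View pics/w9.png

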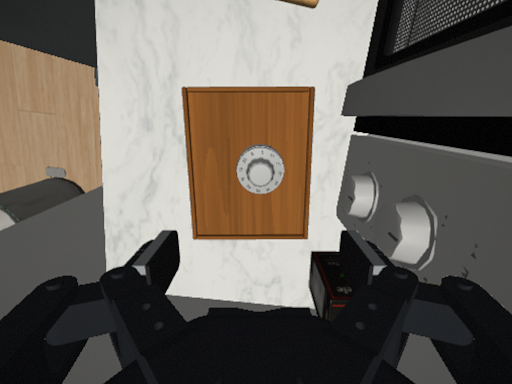

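The timer drum stands alone in the tray at (260,169), i.e. at (0.517, -0.283). I'll descend on it with the closing direction along the tray's x.

Request:
arm_command(
  commands=[0.002,0.001,0.04,0,0,0,1,0.002,0.001,0.08,0,0,0,1,0.002,0.001,0.11,0,0,0,1,0.002,0.001,0.135,0,0,0,1,0.002,0.001,0.15,0,0,0,1,0.002,0.001,0.16,0,0,0,1,0.002,0.001,0.163,0,0,0,1,0.002,0.001,0.163,0,0,0,1],
)

```text
t: 16.7
eef_pos: [0.5175, -0.2802, 0.0122]
tool_rot: [0.0, 0.665, 0.747, 0.0]
contact_force: [0.6, 0.3, -0.0]
gripper_width: 1.001
grasp_force: 0.0
```

```bash
python3 - <<'E'
from h import *
go([.5167,-.283,.007],6.6)
E
```

```text
TCP [ 0.5175 -0.2802  0.0122] yaw 6.6 t 16.7 q [-0.1457  0.6987  0.7436  1.9386 -0.6753  0.7706  1.1051] 
 shift [-0.0027 -0.0011  0.0052] rot [0.03 0.02 0.05]
```

Request:
arm_command(
  commands=[-0.003,-0.001,0.003,0,0,0,1,-0.003,-0.001,0.005,0,0,0,1,-0.003,-0.001,0.005,0,0,0,0.8,-0.003,-0.001,0.005,0,0,0,0.5,-0.003,-0.001,0.005,0,0,0,0.4,-0.003,-0.001,0.005,0,0,0,0.4,-0.003,-0.001,0.005,0,0,0,0.4],
)

```text
t: 17.4
eef_pos: [0.5166, -0.2831, 0.0072]
tool_rot: [0.0, 0.665, 0.747, 0.0]
contact_force: [-0.3, 1.1, 4.7]
gripper_width: 0.427
grasp_force: 25.0
```

The opening of 0.43 suggests the pads closed on the dial, not the drum. I'll look.

```bash
python3 - <<'E'
from h import *
o=get_obs();print(o['gripper_width'],o['grasp_force'],o['contact_force'],o['eef_pos'])
a=shot('wrist');b=shot('scene')
A=np.hstack([cv2.resize(a['img'][150:310,160:360],(500,400),interpolation=cv2.INTER_CUBIC),cv2.resize(b['img'][150:210,310:355],(300,400),interpolation=cv2.INTER_CUBIC)])
cv2.imwrite('pics/w10.png',A[:,:,::-1])
E
```

```text
0.42713277756385015 25.049551259726286 [-0.3021  1.1077  4.7223] [ 0.5166 -0.2831  0.0072]
```

View pics/w10.png

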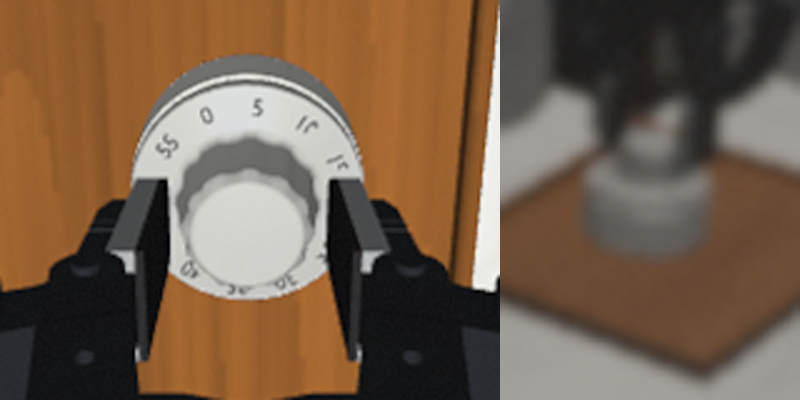

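The pads hold the dial knob (view: pads at crop x 150 and 345, above the drum), so they sit about 20 mm too high. I'll open and go lower in small, force-checked steps.

Request:
arm_command(
  commands=[0,0,0,0,0,0,0.7,0,0,0,0,0,0,1,0,0,0,0,0,0,1,0,0,0,0,0,0,1,0,0,0.002,0,0,0,1,0,0,0.004,0,0,0,1,0,0,0.006,0,0,0,1,0,0,0.006,0,0,0,1],
)

```text
t: 18.3
eef_pos: [0.5162, -0.283, 0.0004]
tool_rot: [-0.0, 0.665, 0.747, -0.0]
contact_force: [1.0, 0.2, -0.0]
gripper_width: 1.0
grasp_force: 0.0
```

Request:
arm_command(
  commands=[0,0,0.002,0,0,0,1,0,0,0.004,0,0,0,1,0,0,0.006,0,0,0,1,0,0,0.006,0,0,0,1],
)

```text
t: 18.7
eef_pos: [0.5162, -0.2829, -0.0055]
tool_rot: [-0.0, 0.665, 0.747, -0.0]
contact_force: [-0.4, -0.6, -0.5]
gripper_width: 1.001
grasp_force: 0.0
```

Request:
arm_command(
  commands=[0,0,0.002,0,0,0,1,0,0,0.002,0,0,0,0.8,0,0,0.002,0,0,0,0.6,0,0,0.002,0,0,0,0.5,0,0,0.002,0,0,0,0.5,0,0,0.002,0,0,0,0.5],
)

```text
t: 19.3
eef_pos: [0.5166, -0.2832, -0.0066]
tool_rot: [0.0, 0.665, 0.747, 0.0]
contact_force: [-1.9, -0.0, 4.9]
gripper_width: 0.616
grasp_force: 29.7
```

Request:
arm_command(
  commands=[0,0,0,0,0,0,1,0,0,0,0,0,0,1,0,0,0,0,0,0,1,0,0,0.003,0,0,0,1,0,0,0.006,0,0,0,1,0,0,0.008,0,0,0,1,0,0,0.008,0,0,0,1],
)

```text
t: 20.0
eef_pos: [0.5161, -0.283, -0.0157]
tool_rot: [-0.0, 0.665, 0.747, -0.0]
contact_force: [-0.0, -0.4, -0.4]
gripper_width: 0.996
grasp_force: 0.0
```

Request:
arm_command(
  commands=[0,0,0,0,0,0,0.8,0,0,0,0,0,0,0.6,0,0,0,0,0,0,0.55,0,0,0,0,0,0,0.55,0,0,0,0,0,0,0.55],
)

```text
t: 20.5
eef_pos: [0.5165, -0.2832, -0.0147]
tool_rot: [0.0, 0.665, 0.747, 0.0]
contact_force: [-0.4, 0.5, 6.2]
gripper_width: 0.659
grasp_force: 31.5
```

Request:
arm_command(
  commands=[0,0,0,0,0,0,0.5,0,0,-0.003,0,0,0,0.5,0,0,-0.008,0,0,0,0.5,0,0,-0.015,0,0,0,0.5,0,0,-0.03,0,0,0,0.5,0,0,-0.05,0,0,0,0.5,0,0,-0.07,0,0,0,0.5,0,0,-0.07,0,0,0,0.5],
  force=40,
)

```text
t: 21.3
eef_pos: [0.5182, -0.2845, 0.0581]
tool_rot: [0.002, 0.665, 0.747, 0.001]
contact_force: [0.5, 0.4, -0.4]
gripper_width: 0.647
grasp_force: 42.7
```

```bash
python3 - <<'E'
from h import *
o=get_obs();print(o['gripper_width'],o['grasp_force'],o['contact_force'],o['eef_pos'])
a=shot('wrist','w11.png')
hsv=cv2.cvtColor(a['img'],cv2.COLOR_RGB2HSV)
m=np.zeros(hsv.shape[:2],np.uint8);m[100:300,190:330]=((hsv[:,:,1]<60)&(hsv[:,:,2]>120))[100:300,190:330]
cs,_=cv2.findContours(m,0,1);print(cv2.boundingRect(max(cs,key=cv2.contourArea)))
print(proj(a,o['eef_pos']+[0,0,.0447+.0]),proj(a,[.5167,-.283,.03]))
E
```

```text
0.6467661020605068 42.68071607923957 [ 0.5292  0.3946 -0.4211] [ 0.5182 -0.2845  0.0581]
(198, 189, 123, 111)
[258.6653 239.0716] [256.7335 197.3275]
```

Request:
arm_command(
  commands=[0,0,-0.04,0,0,0,0.5,0,0,-0.08,0,0,0,0.5,0.01,0.001,-0.12,0,0,1,0.5,0.04,0.005,-0.14,0,0,2,0.5,0.08,0.01,-0.14,0,0,3,0.5,0.12,0.015,-0.14,0,0,4,0.5,0.16,0.02,-0.14,0,0,5,0.5,0.2,0.025,-0.14,0,0,6.6,0.5],
)

```text
t: 22.15
eef_pos: [0.5174, -0.0797, 0.1943]
tool_rot: [-0.0, 0.707, 0.707, -0.0]
contact_force: [0.3, -0.6, -1.2]
gripper_width: 0.649
grasp_force: 43.4
```

```bash
python3 - <<'E'
from h import *
go([.525,.17,.19],0);print(get_obs()['gripper_width'])
E
```

```text
TCP [ 0.5174 -0.0797  0.1943] yaw -0.0 t 22.15 q [-0.8159  0.3771  1.0856  1.9612 -0.3893  1.0335  0.4463] 
 shift [0.2497 0.0076 0.0044] rot [-0.04 -0.03 -0.  ]
0.6488912423730966
```

Request:
arm_command(
  commands=[0.04,0.001,0,0,0,0,0.5,0.08,0.002,0,0,0,0,0.5,0.12,0.003,0,0,0,0,0.5,0.16,0.005,0,0,0,0,0.5,0.2,0.006,0,0,0,0,0.5,0.24,0.008,0,0,0,0,0.5,0.25,0.008,0,0,0,0,0.5,0.25,0.008,0,0,0,0,0.5],
)

```text
t: 22.95
eef_pos: [0.5252, 0.1706, 0.1939]
tool_rot: [-0.0, 0.705, 0.709, -0.001]
contact_force: [-0.5, -0.4, -0.7]
gripper_width: 0.646
grasp_force: 43.4
```

```bash
cat > co.py <<'E'
from h import *
go([.529,.265,.09],0)
c=shot('wrist','w12.png');hsv=cv2.cvtColor(c['img'],cv2.COLOR_RGB2HSV)
print(proj(c,[.529,.265,.005]))
h,s,v=cv2.split(hsv);m=((s>70)&(h>8)&(h<28)).astype(np.uint8)
P=np.float32([ray(c,u,vv,.005)[:2] for vv in range(384) for u in range(512)]).reshape(384,512,2)
m[np.hypot(P[:,:,0]-.529,P[:,:,1]-.265)>.065]=0
m=cv2.morphologyEx(m,cv2.MORPH_OPEN,np.ones((3,3)))
cs,_=cv2.findContours(m,0,1);q=cv2.convexHull(max(cs,key=cv2.contourArea))
print(cv2.boundingRect(q));Q=np.float32([P[y,x] for x,y in q[:,0]]);print(cv2.minEnclosingCircle(Q),cv2.fitEllipse(Q))
# algebraic circle fit
A=np.c_[2*Q,np.ones(len(Q))];x=np.linalg.lstsq(A,(Q**2).sum(1),rcond=None)[0];print('circ',x[:2],np.sqrt(x[2]+x[0]**2+x[1]**2),'q3',get_obs()['q'])
E
python3 co.py
```

```text
TCP [0.5252 0.1706 0.1939] yaw 0.3 t 22.95 q [-1.2288  0.4444  1.0679  1.8974 -0.4446  1.0645  0.0274] 
 shift [0.0945 0.0044 0.1039] rot [-0.06  0.05  0.29]
[262.0868  92.9912]
(230, 57, 68, 72)
((0.5308560729026794, 0.26470947265625), 0.04457082971930504) ((0.5309694409370422, 0.264673113822937), (0.0882495865225792, 0.08858845382928848), 16.479612350463867)
circ [0.531  0.2647] 0.044208906964638875 q3 [-1.2271  0.4434  1.07    1.8985 -0.4437  1.0644  0.0279]
```

Coaster centre found at (0.531, 0.265), radius 44 mm, matching the cork coaster. Move over it and lower.

Request:
arm_command(
  commands=[0.03,0.002,0,0,0,0.3,0.5,0.065,0.004,0,0,0,0.3,0.5,0.085,0.006,0.01,0,0,0.3,0.5,0.094,0.006,0.04,0,0,0.3,0.5,0.094,0.006,0.08,0,0,0.3,0.5,0.094,0.006,0.11,0,0,0.3,0.5,0.094,0.006,0.13,0,0,0.3,0.5,0.094,0.006,0.13,0,0,0.3,0.5],
)

```text
t: 23.8
eef_pos: [0.5298, 0.2595, 0.0617]
tool_rot: [-0.0, 0.71, 0.705, -0.003]
contact_force: [-0.0, 0.6, -0.3]
gripper_width: 0.654
grasp_force: 43.4
```

```bash
python3 - <<'E'
from h import *
go([.531,.265,-.012],0);print(get_obs()['contact_force'])
E
```

```text
TCP [0.5298 0.2595 0.0617] yaw -0.4 t 23.8 q [-1.181   0.6691  0.8744  1.9106 -0.6596  0.8855  0.0251] 
 shift [0.0059 0.0015 0.0737] rot [-0.28  0.23 -0.39]
[-0.007   0.6401 -0.3498]
```

Request:
arm_command(
  commands=[0.002,0.001,0.015,0,0,0,0.5,0.002,0.001,0.035,0,0,0,0.5,0.002,0.001,0.052,0,0,0,0.5,0.002,0.001,0.065,0,0,0,0.5,0.002,0.001,0.07,0,0,0,0.5,0.002,0.001,0.07,0,0,0,0.5,0.002,0.001,0.07,0,0,0,0.5],
)

```text
t: 24.5
eef_pos: [0.5334, 0.2645, -0.0047]
tool_rot: [0.0, 0.709, 0.705, 0.0]
contact_force: [-0.5, 0.5, -1.3]
gripper_width: 0.648
grasp_force: 43.4
```

```bash
python3 - <<'E'
from h import *
go([.531,.265,-.018],0);print(get_obs()['contact_force'])
E
```

```text
TCP [ 0.5334  0.2645 -0.0047] yaw -0.3 t 24.5 q [-1.117   0.755   0.7767  1.9288 -0.7552  0.7763  0.0906] 
 shift [ 0.0005 -0.0024  0.0133] rot [ 0.05 -0.02 -0.26]
[-0.4762  0.4925 -1.2521]
```

Request:
arm_command(
  commands=[0,-0.0025,0.004,0,0,0,0.5,0,-0.0025,0.008,0,0,0,0.5,0,-0.0025,0.01,0,0,0,0.5,0,-0.0025,0.012,0,0,0,0.5,0,-0.0025,0.012,0,0,0,0.5],
)

```text
t: 25.0
eef_pos: [0.5304, 0.2645, -0.0173]
tool_rot: [-0.0, 0.709, 0.706, -0.0]
contact_force: [0.2, -0.1, -1.3]
gripper_width: 0.646
grasp_force: 43.4
```

Request:
arm_command(
  commands=[0,0,0.001,0,0,0,0.5,0,0,0.002,0,0,0,0.5,0,0,0.002,0,0,0,0.5],
)

```text
t: 25.3
eef_pos: [0.5305, 0.2645, -0.0177]
tool_rot: [-0.001, 0.709, 0.705, 0.0]
contact_force: [-6.1, -1.0, 15.4]
gripper_width: 0.65
grasp_force: 45.2
```

Request:
arm_command(
  commands=[0,0,-0.0015,0,0,0,0.5,0,0,-0.0015,0,0,0,0.8,0,0,-0.0015,0,0,0,1,0,0,-0.0015,0,0,0,1,0,0,-0.02,0,0,0,1,0,0,-0.07,0,0,0,1,0,0,-0.12,0,0,0,1,0,0,-0.17,0,0,0,1],
  force=30,
)

```text
t: 26.1
eef_pos: [0.5303, 0.2638, 0.1537]
tool_rot: [0.0, 0.709, 0.705, -0.0]
contact_force: [0.3, -0.2, -0.2]
gripper_width: 0.998
grasp_force: 0.0
```

```bash
python3 - <<'E'
from h import *
go([.4516,.0631,.20],-5)
c=shot('top');i=c['img'].astype(int);hsv=cv2.cvtColor(c['img'],cv2.COLOR_RGB2HSV)
w=shot('wrist','w13.png');hw=cv2.cvtColor(w['img'],cv2.COLOR_RGB2HSV)
u,v=proj(w,[.531,.2647,.027]);print(u,v)
x,y=int(u),int(v);m=np.zeros(hw.shape[:2],np.uint8);m[y-30:y+30,x-30:x+30]=((hw[:,:,1]<60)&(hw[:,:,2]>90))[y-30:y+30,x-30:x+30]
cs,_=cv2.findContours(m,0,1);h=cv2.convexHull(max(cs,key=cv2.contourArea))
Q=np.float32([ray(w,*p,.027)[:2] for p in h[:,0].astype(float)]);print(cv2.boundingRect(h),cv2.minEnclosingCircle(Q))
E
```

```text
TCP [0.5303 0.2638 0.1537] yaw -0.3 t 26.1 q [-1.2706  0.563   0.9914  1.845  -0.5455  1.0351 -0.0634] 
 shift [-0.2011 -0.0776 -0.0463] rot [0.01 0.02 4.68]
254.01592382381983 173.21316983080072
(230, 150, 49, 49) ((0.5308302044868469, 0.2633790075778961), 0.030129682272672653)
```

The timer stands at (0.531, 0.263), centred on the coaster within 2 mm. Now the jar goes back; I'll hover over it first.

Request:
arm_command(
  commands=[0,0,-0.046,0,0,0,1,-0.2,-0.078,-0.046,0,0,4.7,1,-0.2,-0.078,-0.046,0,0,4.7,1,-0.2,-0.078,-0.046,0,0,4.7,1,-0.2,-0.078,-0.046,0,0,4.7,1,-0.2,-0.078,-0.046,0,0,4.7,1,-0.2,-0.078,-0.046,0,0,4.7,1,-0.2,-0.078,-0.046,0,0,4.7,1],
)

```text
t: 27.0
eef_pos: [0.452, 0.066, 0.1973]
tool_rot: [-0.0, 0.737, 0.676, 0.001]
contact_force: [0.5, 0.9, 0.4]
gripper_width: 1.0
grasp_force: 0.0
```

```bash
python3 - <<'E'
from h import *
go([.4516,.0631,.065],-5)
c=shot('wrist');i=c['img'].astype(int)
red=((i[:,:,0]>i[:,:,1]*1.9)&(i[:,:,0]>110)).astype(np.uint8)
u,v=proj(c,[.4516,.0631,.121]);x,y=int(u),int(v);m=red*0;m[y-45:y+45,x-45:x+45]=red[y-45:y+45,x-45:x+45]
h=cv2.convexHull(max(cv2.findContours(m,0,1)[0],key=cv2.contourArea))
Q=np.float32([ray(c,*p,.119)[:2] for p in h[:,0].astype(float)]);print(cv2.minEnclosingCircle(Q))
E
```

```text
TCP [0.452  0.066  0.1973] yaw -4.9 t 27.0 q [-1.3748  0.2334  1.2847  2.1017 -0.2704  0.9891 -0.0324] 
 shift [-0.0031 -0.0003  0.1323] rot [ 0.04 -0.08  0.08]
((0.4481718838214874, 0.06465256959199905), 0.02197767235338688)
```

Request:
arm_command(
  commands=[-0.003,0,0.03,0,0,0,1,-0.003,0,0.065,0,0,0,1,-0.003,0,0.095,0,0,0,1,-0.003,0,0.115,0,0,0,1,-0.003,0,0.13,0,0,0,1,-0.003,0,0.135,0,0,0,1,-0.003,0,0.135,0,0,0,1],
)

```text
t: 27.75
eef_pos: [0.4513, 0.0623, 0.0612]
tool_rot: [0.0, 0.737, 0.676, -0.001]
contact_force: [-0.6, -0.1, 1.0]
gripper_width: 1.001
grasp_force: 0.0
```

```bash
python3 - <<'E'
from h import *
go([.4516,.0631,.063],-5)
E
```

```text
TCP [0.4513 0.0623 0.0612] yaw -4.9 t 27.75 q [-1.0205  0.4693  0.9399  2.2234 -0.5865  0.7181  0.2435] 
 shift [ 0.0008  0.0002 -0.0018] rot [-0.07  0.08  0.12]
```

Request:
arm_command(
  commands=[0.001,0,0,0,0,0,0.6,0.001,0,0,0,0,0,0.2,0.001,0,0,0,0,0,0.2,0.001,0,0,0,0,0,0.2,0.001,0,0,0,0,0,0.2,0.001,0,0,0,0,0,0.2],
)

```text
t: 28.35
eef_pos: [0.4517, 0.0632, 0.0625]
tool_rot: [-0.0, 0.737, 0.676, 0.001]
contact_force: [-2.1, -1.1, 5.5]
gripper_width: 0.508
grasp_force: 29.6
```

Request:
arm_command(
  commands=[0,0,-0.005,0,0,0,0.2,0,0,-0.015,0,0,0,0.2,0,0,-0.04,0,0,0,0.2,0,0,-0.075,0,0,0,0.2,0,0,-0.11,0,0,0,0.2,0,0,-0.135,0,0,0,0.2,0,0,-0.14,0,0,0,0.2,0,0,-0.14,0,0,0,0.2],
)

```text
t: 29.15
eef_pos: [0.4515, 0.0634, 0.2023]
tool_rot: [-0.0, 0.737, 0.676, 0.001]
contact_force: [-1.1, -0.4, -1.2]
gripper_width: 0.51
grasp_force: 31.0
```

```bash
python3 - <<'E'
from h import *
go([.4646,-.2384,.20],6.6);print(get_obs()['gripper_width'])
E
```

```text
TCP [0.4515 0.0634 0.2023] yaw -4.9 t 29.15 q [-1.3887  0.2177  1.2977  2.0977 -0.2525  0.9978 -0.0441] 
 shift [-0.2996  0.0388  0.0017] rot [  0.06  -0.12 -11.5 ]
0.5095852274209142
```

Request:
arm_command(
  commands=[-0.02,0.003,0,0,0,-1,0.2,-0.055,0.007,0,0,0,-3,0.2,-0.1,0.013,0,0,0,-4,0.2,-0.145,0.019,0,0,0,-6,0.2,-0.19,0.025,0,0,0,-8,0.2,-0.235,0.031,0,0,0,-10,0.2,-0.275,0.036,0,0,0,-11.5,0.2,-0.298,0.039,0,0,0,-11.5,0.2],
)

```text
t: 29.95
eef_pos: [0.4626, -0.2409, 0.2003]
tool_rot: [-0.001, 0.667, 0.745, -0.001]
contact_force: [-0.2, 0.7, -2.4]
gripper_width: 0.513
grasp_force: 30.9
```

```bash
python3 - <<'E'
from h import *
go([.4646,-.2384,.065],6.6)
E
```

```text
TCP [ 0.4626 -0.2409  0.2003] yaw 6.3 t 29.95 q [-0.4883  0.3548  1.0721  1.9576 -0.3596  1.0398  0.8558] 
 shift [0.0023 0.0026 0.1353] rot [-0.14  0.02 -0.25]
```

Request:
arm_command(
  commands=[0.002,0.002,0.02,0,0,-0.3,0.2,0.002,0.002,0.055,0,0,-0.3,0.2,0.002,0.002,0.09,0,0,-0.3,0.2,0.002,0.002,0.115,0,0,-0.3,0.2,0.002,0.002,0.13,0,0,-0.3,0.2,0.002,0.002,0.135,0,0,-0.3,0.2,0.002,0.002,0.135,0,0,-0.3,0.2,0.002,0.002,0.135,0,0,-0.3,0.2],
)

```text
t: 30.75
eef_pos: [0.4668, -0.2357, 0.0676]
tool_rot: [0.001, 0.664, 0.748, 0.0]
contact_force: [0.4, -0.2, -1.2]
gripper_width: 0.506
grasp_force: 31.0
```

```bash
python3 - <<'E'
from h import *
go([.4646,-.2384,.0555],6.6)
E
```

```text
TCP [ 0.4668 -0.2357  0.0676] yaw 6.8 t 30.75 q [-0.3113  0.5394  0.8662  2.0701 -0.5836  0.7901  1.0323] 
 shift [-0.0024 -0.0025  0.0121] rot [0.07 0.04 0.23]
```

Request:
arm_command(
  commands=[-0.0025,-0.0025,0.004,0,0,0.2,0.2,-0.0025,-0.0025,0.008,0,0,0.2,0.2,-0.0025,-0.0025,0.01,0,0,0.2,0.2,-0.0025,-0.0025,0.012,0,0,0.2,0.2,-0.0025,-0.0025,0.0125,0,0,0.2,0.2,-0.0025,-0.0025,0.0125,0,0,0.2,0.2],
)

```text
t: 31.35
eef_pos: [0.4643, -0.239, 0.0555]
tool_rot: [0.001, 0.665, 0.747, 0.0]
contact_force: [-2.9, 0.8, 13.2]
gripper_width: 0.513
grasp_force: 32.4
```

Contact at the expected height. Ease, release, rise, and check the place.

Request:
arm_command(
  commands=[0,0,-0.001,0,0,0,0.3,0,0,-0.001,0,0,0,0.8,0,0,-0.001,0,0,0,1,0,0,-0.001,0,0,0,1,0,0,-0.03,0,0,0,1,0,0,-0.075,0,0,0,1,0,0,-0.115,0,0,0,1,0,0,-0.145,0,0,0,1],
)

```text
t: 32.15
eef_pos: [0.4643, -0.2385, 0.2014]
tool_rot: [0.001, 0.665, 0.747, 0.0]
contact_force: [-0.1, -0.4, 0.4]
gripper_width: 0.997
grasp_force: 0.0
```

```bash
python3 - <<'E'
from h import *
go([.4505,-.0356,.20],-5)
c=shot('wrist');i=c['img'].astype(int)
red=((i[:,:,0]>i[:,:,1]*1.9)&(i[:,:,0]>110)).astype(np.uint8)
u,v=proj(c,[.461,-.237,.114]);x,y=int(u),int(v);m=red*0;m[y-45:y+45,x-45:x+45]=red[y-45:y+45,x-45:x+45]
h=cv2.convexHull(max(cv2.findContours(m,0,1)[0],key=cv2.contourArea))
Q=np.float32([ray(c,*p,.112)[:2] for p in h[:,0].astype(float)]);print(cv2.minEnclosingCircle(Q),cv2.fitEllipse(h))
E
```

```text
TCP [ 0.4643 -0.2385  0.2014] yaw 6.6 t 32.15 q [-0.4979  0.3532  1.0777  1.9581 -0.3617  1.0389  0.8574] 
 shift [0.2031 0.0096 0.0013] rot [ 0.08  0.03 11.62]
((0.460414856672287, -0.23792454600334167), 0.02233877032995224) ((254.70584106445312, 179.99139404296875), (40.9036750793457, 42.46189498901367), 90.85433959960938)
```

The jar is back at its start spot within 1 mm. Now the salt shaker.

Request:
arm_command(
  commands=[0.203,0.0095,0,0,0,11.6,1,0.203,0.0095,0,0,0,11.6,1,0.203,0.0095,0,0,0,11.6,1,0.203,0.0095,0,0,0,11.6,1,0.203,0.0095,0,0,0,11.6,1,0.203,0.0095,0.01,0,0,11.6,1,0.203,0.0095,0.05,0,0,11.6,1,0.203,0.0095,0.05,0,0,11.6,1],
)

```text
t: 33.0
eef_pos: [0.4466, -0.0353, 0.1462]
tool_rot: [-0.002, 0.737, 0.676, -0.003]
contact_force: [0.2, -0.3, 0.8]
gripper_width: 1.003
grasp_force: 0.0
```

```bash
python3 - <<'E'
from h import *
go([.4505,-.0356,.0505],-5)
c=shot('wrist','w14.png');hs=cv2.cvtColor(c['img'],cv2.COLOR_RGB2HSV)
u,v=proj(c,[.4505,-.0356,.105]);print(u,v);x,y=int(u),int(v)
g=((hs[:,:,1]<50)&(hs[:,:,2]>90)).astype(np.uint8);m=g*0;m[y-30:y+30,x-30:x+30]=g[y-30:y+30,x-30:x+30]
h=cv2.convexHull(max(cv2.findContours(m,0,1)[0],key=cv2.contourArea));print(cv2.boundingRect(h))
Q=np.float32([ray(c,*p,.1)[:2] for p in h[:,0].astype(float)]);print(cv2.minEnclosingCircle(Q))
E
```

```text
TCP [ 0.4466 -0.0353  0.1462] yaw -5.0 t 33.0 q [-1.0289  0.3182  1.1734  2.1692 -0.3776  0.8888  0.2859] 
 shift [0.0002 0.0046 0.0956] rot [-0.4   0.12  0.02]
263.2192716207691 194.7620740612063
(244, 171, 37, 36)
((0.44974973797798157, -0.03154982998967171), 0.016393279656767845)
```

Request:
arm_command(
  commands=[0,0.004,0.03,0,0,0,1,0,0.004,0.06,0,0,0,1,0,0.004,0.08,0,0,0,1,0,0.004,0.095,0,0,0,1,0,0.004,0.102,0,0,0,1,0,0.004,0.102,0,0,0,1,0,0.004,0.102,0,0,0,1],
)

```text
t: 33.75
eef_pos: [0.4549, -0.0357, 0.0484]
tool_rot: [0.001, 0.737, 0.676, 0.001]
contact_force: [0.1, -0.6, 0.3]
gripper_width: 1.002
grasp_force: 0.0
```

Request:
arm_command(
  commands=[0,0,0,0,0,0,0.6,0,0,0,0,0,0,0.2,0,0,0,0,0,0,0.2,0,0,0,0,0,0,0.2,0,0,0,0,0,0,0.2,0,0,0,0,0,0,0.2],
)

```text
t: 34.35
eef_pos: [0.4541, -0.0356, 0.0476]
tool_rot: [-0.0, 0.737, 0.676, 0.0]
contact_force: [-2.3, 1.0, 5.3]
gripper_width: 0.372
grasp_force: 29.3
```

Request:
arm_command(
  commands=[0,0,-0.005,0,0,0,0.2,0,0,-0.015,0,0,0,0.2,0,0,-0.04,0,0,0,0.2,0,0,-0.075,0,0,0,0.2,0,0,-0.11,0,0,0,0.2,0,0,-0.145,0,0,0,0.2,0,0,-0.155,0,0,0,0.2,0,0,-0.155,0,0,0,0.2],
)

```text
t: 35.15
eef_pos: [0.4549, -0.0354, 0.2038]
tool_rot: [0.0, 0.737, 0.676, 0.002]
contact_force: [-0.5, 0.4, -1.8]
gripper_width: 0.376
grasp_force: 30.2
```

```bash
python3 - <<'E'
from h import *
go([.4726,-.3375,.20],6.6);print(get_obs()['gripper_width'])
E
```

```text
TCP [ 0.4549 -0.0354  0.2038] yaw -4.9 t 35.15 q [-1.1815  0.2186  1.3105  2.0963 -0.2546  1.0005  0.1759] 
 shift [-0.2995  0.0435  0.0033] rot [  0.17  -0.12 -11.53]
0.3757237817424255
```

Request:
arm_command(
  commands=[-0.02,0.003,0,0,0,-1,0.2,-0.055,0.008,0,0,0,-3,0.2,-0.1,0.015,0,0,0,-4,0.2,-0.145,0.021,0,0,0,-6,0.2,-0.19,0.028,0,0,0,-8,0.2,-0.235,0.034,0,0,0,-10,0.2,-0.275,0.04,0,0,0,-11.5,0.2,-0.298,0.0435,0,0,0,-11.5,0.2],
)

```text
t: 35.95
eef_pos: [0.4696, -0.3398, 0.2011]
tool_rot: [-0.001, 0.667, 0.745, -0.001]
contact_force: [-0.7, 0.2, -2.2]
gripper_width: 0.372
grasp_force: 30.1
```

```bash
python3 - <<'E'
from h import *
go([.4726,-.3375,.052],6.6)
E
```

```text
TCP [ 0.4696 -0.3398  0.2011] yaw 6.4 t 35.95 q [-0.2122  0.4634  0.9938  1.8252 -0.4335  1.0924  1.0509] 
 shift [0.002  0.0036 0.1491] rot [-0.13  0.02 -0.25]
```

Request:
arm_command(
  commands=[0.002,0.002,0.03,0,0,-0.2,0.2,0.002,0.002,0.07,0,0,-0.2,0.2,0.002,0.002,0.105,0,0,-0.2,0.2,0.002,0.002,0.13,0,0,-0.2,0.2,0.002,0.002,0.145,0,0,-0.2,0.2,0.002,0.002,0.15,0,0,-0.2,0.2,0.002,0.002,0.15,0,0,-0.2,0.2,0.002,0.002,0.15,0,0,-0.2,0.2],
)

```text
t: 36.75
eef_pos: [0.4739, -0.3347, 0.0533]
tool_rot: [0.001, 0.664, 0.747, 0.0]
contact_force: [-0.0, -0.3, -1.4]
gripper_width: 0.374
grasp_force: 30.1
```

```bash
python3 - <<'E'
from h import *
go([.4726,-.3375,.0405],6.6)
E
```

```text
TCP [ 0.4739 -0.3347  0.0533] yaw 6.7 t 36.75 q [-0.0827  0.638   0.8145  1.9434 -0.6271  0.8309  1.1938] 
 shift [-0.0027 -0.0016  0.0128] rot [0.08 0.06 0.14]
```

Request:
arm_command(
  commands=[-0.003,-0.0015,0.004,0,0,0,0.2,-0.003,-0.0015,0.008,0,0,0,0.2,-0.003,-0.0015,0.01,0,0,0,0.2,-0.003,-0.0015,0.012,0,0,0,0.2,-0.003,-0.0015,0.013,0,0,0,0.2,-0.003,-0.0015,0.013,0,0,0,0.2],
)

```text
t: 37.35
eef_pos: [0.4725, -0.3386, 0.0406]
tool_rot: [0.001, 0.665, 0.747, 0.0]
contact_force: [-2.3, 0.9, 9.3]
gripper_width: 0.371
grasp_force: 31.2
```

Request:
arm_command(
  commands=[0.0005,0,-0.0005,0,0,0,0.3,0.0005,0,-0.0005,0,0,0,0.8,0.0005,0,-0.0005,0,0,0,1,0.0005,0,-0.0005,0,0,0,1,0.0005,0,-0.03,0,0,0,1,0.0005,0,-0.08,0,0,0,1,0.0005,0,-0.13,0,0,0,1,0.0005,0,-0.18,0,0,0,1],
)

```text
t: 38.15
eef_pos: [0.4717, -0.3365, 0.2209]
tool_rot: [-0.0, 0.664, 0.747, -0.0]
contact_force: [-0.6, -1.0, 0.5]
gripper_width: 0.999
grasp_force: 0.0
```

Request:
arm_command(
  commands=[0,0,-0.04,0,0,0,1,0,0,-0.04,0,0,0,1,0,0,-0.04,0,0,0,1,0,0,-0.04,0,0,0,1],
)

```text
t: 38.55
eef_pos: [0.4716, -0.3358, 0.2579]
tool_rot: [-0.001, 0.664, 0.748, -0.0]
contact_force: [0.4, 0.7, -0.2]
gripper_width: 1.001
grasp_force: 0.0
```

```bash
python3 - <<'E'
from h import *
go([.463,-.3194,.2594],5.9)
c=shot('wrist');i=c['img'].astype(int);hsv=cv2.cvtColor(c['img'],cv2.COLOR_RGB2HSV)
def fit(m,p,w,z,n):
    u,v=proj(c,p);x,y=int(u),int(v);k=np.zeros(m.shape,np.uint8);k[y-w:y+w,x-w:x+w]=m[y-w:y+w,x-w:x+w]
    h=cv2.convexHull(max(cv2.findContours(k,0,1)[0],key=cv2.contourArea))
    Q=np.float32([ray(c,*q,z)[:2] for q in h[:,0].astype(float)]);print(n,(x,y),cv2.boundingRect(h),cv2.minEnclosingCircle(Q))
fit((i[:,:,0]>i[:,:,1]*1.9)&(i[:,:,0]>130),[.461,-.237,.11],32,.110,'jar')
fit((hsv[:,:,1]<70)&(i[:,:,1]>70),[.472,-.333,.094],24,.094,'salt')
a=shot('top');cv2.imwrite('pics/end.png',np.hstack([cv2.resize(a['img'][165:245,120:370],(500,160)),]*1)[:,:,::-1])
t=cv2.resize(a['img'][165:245,120:370],(750,240),interpolation=cv2.INTER_CUBIC)
w=cv2.resize(c['img'][:230,200:400],(261,300));b=cv2.resize(shot('scene')['img'],(400,300))
A=np.zeros((540,750,3),np.uint8);A[:240]=t;A[240:,:261]=w;A[240:,300:700]=b
cv2.imwrite('pics/end.png',A[:,:,::-1])
E
```

```text
TCP [ 0.4716 -0.3358  0.2579] yaw 6.8 t 38.55 q [-0.2639  0.4061  1.0446  1.7584 -0.3754  1.1979  1.0045] 
 shift [ 0.0173 -0.0066 -0.0014] rot [-0.09 -0.09  0.86]
jar (259, 85) (240, 65, 39, 41) ((0.4600539207458496, -0.2368912547826767), 0.02252749539911747)
salt (259, 166) (244, 151, 26, 29) ((0.4682733714580536, -0.3321077227592468), 0.019029395654797554)
```

View pics/end.png

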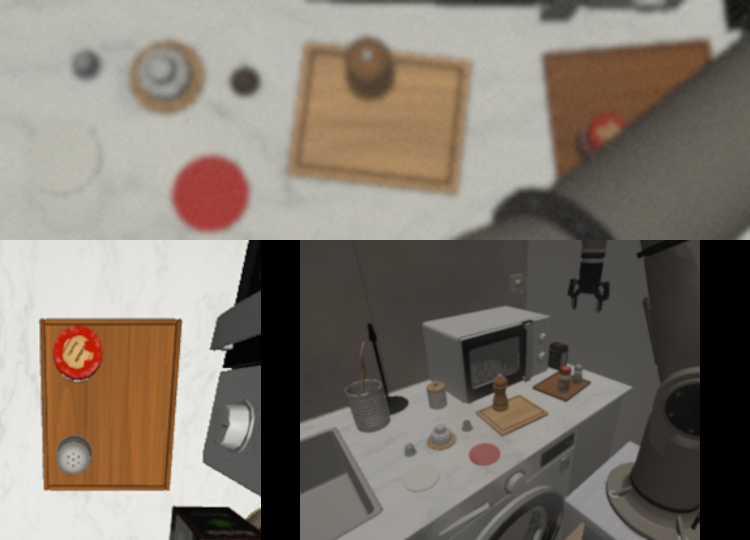

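Everything stands upright. The timer is centred on the cork coaster (top panel, (167,75)) and the mill is unmoved at (370,65). The jar and salt shaker are back within about 1 and 3 mm of their start spots, and the gripper is clear.

```bash
python3 -c "
from station import hand_in
print(hand_in())"
```

```text
the job is handed in; nothing more can be done
None
```

The job is done and handed in at about 39 s: the timer stands centred on the cork coaster, the salt shaker and jar are back in the tray within about 3 mm of where they started, and the pepper mill was not moved.

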